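Fit the red carving burr into the bench spindle and tighten its collet

ROBOT

A 7-joint arm with a two-finger parallel gripper is mounted at the origin on the work surface. World frame = base frame: x ahead of the robot, y to its left, z up, the work surface at z = 0. Lengths are in m, angles in rad, forces in N, time in s.
With the tool pointing down it reaches from about 0.4 to 0.85 m from the base axis. Payload 10.4 kg.
Tool frame: the origin (TCP) lies at the very end of the fingers, on their centre line; the grasp point (between the pads) lies env.pinch_z behind it (env.pinch_z is the distance from the TCP to the grasp point, in m); y points along the fingers, z is the direction in which the jaws open and shut, and the axes are right-handed (so a half turn about y gives the same grasp; the last joint's range is limited). The gripper opens to 85 mm and grips with 20 to 120 N. Pads are 22 mm wide; open, the fingers measure 114 mm over their backs; the gripper's body (76 mm by 85 mm) begins 54 mm behind the grasp point. The pads swing forward as they close: fully open they stand 13 mm farther back than shut.
Start: joints at [-1.198, 0.332, -0.065, 1.46, 0.022, 1.35, -0.088], TCP at [0.241, 0.577, 0.231] pointing down, gripper open.
Joint ranges: [-2.6, 2.6], [-0.5, 2.12], [-1.47, 1.34], [0.16, 2.42], [-1.27, 4.41], [0.06, 2.06], [-2.6, 2.6]. Speed limits (rad/s): [2.22, 2.22, 2.79, 2.79, 3.14, 3.14, 3.14].

INTERFACE

Orientations are given as a unit quaternion [w, x, y, z].
In Python, from rig import env, optics, ticket gives the robot as it stands.
- The arm moves only by the tool jog_arm, never from a script. Its argument "series" is a list that holds one entry, the list of rows, each a list of 7 numbers: the shift along the tool's x, y, z in cm, then the turn, a rotation vector about the tool's x, y, z in rad, then the opening in per cent of the stroke, from 0 (shut) to 100 (fully open). A call has 1 to 20 rows; each row shifts and turns the commanded pose from where the row before left it, along the tool's axes as they then stand; what a row does not reach is not made up. A row lasts 1/12 s, in which the tool goes at most 41.7 mm and 7.16 degrees, less where a joint would pass 70% of its speed; a pose out of reach is approached as far as the arm can. A call with a gripper value outside its range is refused whole. The fingers move at their own pace and stop on an object; the grip force is fixed at half the most. Time passes only in rows, so rows that do not move let the fingers close. It gives the time, the measured TCP pose, the force and the opening at its end, in the units of the state.
- env.observe(): the state, without advancing time (a new reading comes with each control period).
- optics.read_camera(name): name is "side" or "top"; returns a dict with "color" (420x560x3 uint8, red, green, blue), "fovy" (degrees; the focal length in pixels is half the picture's height over the tangent of half this angle, whatever the lens; pixels are square), "cx", "cy" (the principal point, pixels), "rvec" (rotation vector, rad) and "tvec" (3), from world to camera coordinates, as OpenCV has them. Camera axes: x right, y down, z forward; pixel columns grow to the right and rows downward; lengths in m; the calibration is good to about 2 mm. A picture is of the moment at which its call begins. There is no depth.
- ticket.close_job(): hands the job in, once; it reports no verdict.
The state is a dict: "clock": time; "joints": joint angles; "qd": joint speeds; "effort": joint torques, N m; "tool_pos": TCP position; "orientation": TCP orientation; "wrist_force": force on the tool from outside, world axes, zero at the start; "moment": the same for the moment, N m; "gripper_width": finger opening in m.
Only numpy, scipy, OpenCV 4.12 (cv2) and the standard library are available. Lean on these libraries where they do the work, as an engineer would, in place of code of your own. Each camera call takes 0.05 s, during which the arm holds its last target. There are 200 camera calls.

TASK

Take the carving burr with the red collar out of the rack and push its shank gently down into the nose of the bench spindle until it is fully home. Then swing the collet nut's lever clockwise, seen from above, until the jaws grip the shank firmly, without forcing it, and let go. Leave the other two cutters in the rack and everything else on the table alone.

Things in the scene. Friction and masses are not known exactly. Their poses are not given: they have to be found in the camera images.
- burr_grip (a point): Middle of the red collar of the burr to fit, on its axis, 66 mm above the foot; grip it here. The burr stands in the rack, shank down: 88 mm long, about 50 g. From the foot up: 3 mm chamfer (4 to 8 mm diameter), steel shank 8 mm diameter to 50 mm, red collar 16 mm diameter from 50 to 78 mm, steel cutting head 12 mm wide to 88 mm
- burr_tip (a point): centre of the foot of the red burr's shank (its lowest point when standing)
- burr: the red burr itself; origin at the foot of the shank, z up the axis
- cutter_blue_grip (a point): Middle of the collar of a like cutter with a blue collar, to be left in the rack. The three cutters stand in one straight row, 55 mm apart, in any order, in a fixed wooden rack 60 mm wide, 165 mm long and 40 mm high, in holes 9 mm in diameter and 32 mm deep
- cutter_yellow_grip (a point): middle of the collar of a like cutter with a yellow collar, to be left in the rack
- spindle: Blue motor on a grey 120 mm square base, fixed to the table, nose up; origin under the middle of its base. On the nose, around the bore's mouth, stand three brass jaws 8 mm high. With the nut open they are clear of the bore; turning the nut clockwise drives them in until they clamp the shank
- bore: The upright steel bore for the shank, 10 mm in diameter; origin at the centre of its floor (the stop), 74 mm above the table; mouth 32 mm and jaw tops 40 mm above that. Rubber pads half-way down drag on the shank with a few newtons, so it will not drop in by itself. Home is when the foot stands on the floor: the push climbs steeply. 12 to 16 N is plenty; over 30 N is too much
- nut_axis (a point): Centre of the top of the collet nut (38 mm diameter, around the nose), 106 mm above the table, on the upright axis of nut, lever and bore. The nut starts at an unknown angle: the jaws touch the shank after 0.3 to 1.5 rad of swing. The nut stays where it is left, or springs back a few degrees
- lever_knob (a point): Inside the red upright knob of the nut's lever, on its axis, 10 mm below its top, 60 mm out from the nut's axis, 130 mm above the table. Knob 12 mm thick, 40 mm high, spinning freely; lever bar top 100 mm up. Running free it takes a steady few newtons along its circle (2 to 6); once the jaws bite the pull climbs, some 5 N in 0.3 rad. 4 to 5 N above the free pull is firm; 8 N above is too tight
- pot: white closed jar, 72 mm across, 100 mm high; leave alone; origin under its middle
- glue: white bottle with an orange cap, 52 mm across, 140 mm high; leave alone; origin under its middle
- sign: wooden door board with a carved flower, lying flat, 110 x 200 x 18 mm; leave alone; origin under its middle
There are look-alikes about, which are no part of the job. There is more than one size of the spindle; the job needs the largest.

How it is judged:
On the way, in this order (a step that is already met when the one before it is completed fails the run):
1. the red burr's shank is fully home in the bore, not yet clamped (z of burr_tip in the frame of bore below 0.0015 m and horizontal distance between burr_tip and bore below 0.002 m and contact force between burr and spindle below 36 N), for 0.2 s.
2. the jaws grip the shank firmly, still fully home (z of burr_tip in the frame of bore below 0.0015 m and horizontal distance between burr_tip and bore below 0.002 m and contact force between burr and spindle above 40 N), for 0.2 s.
At the end, for the whole second after the job is handed in: The red burr stands at rest in the bore, its foot within 1.5 mm of the stop and within 2 mm of the bore's axis, clamped by the jaws with over 40 N in all (about 13 N a jaw), and released by the robot (all of step 2 and linear speed of burr below 0.02 m/s); the robot touches nothing.
It fails at once if the burr is pushed against the bore or its stop with over 30 N (contact force between burr and bore above 30 N).
It fails at once if the collet is over-tightened: the jaws squeeze the shank with over 120 N in all (contact force between burr and spindle above 120 N).
It fails at once if one of the other cutters is moved by over 15 mm (distance of any of cutter_blue_grip, cutter_yellow_grip from where it was at the start of the episode above 0.015 m).
It fails at once if something else on the table is moved by over 20 mm (distance of any of pot, glue, sign from where it was at the start of the episode above 0.02 m).
It also fails if it takes over 67 s, if anything falls off the work surface, if the arm or the gripper's body presses on something with over 40 N, if the wrist force passes 120 N, or if a joint passes its speed limit or range.

## Working session

There is one attempt and no reset: what is moved stays moved. The work goes in short steps, Python scripts to look and compute and a tool call to move; the robot and the scene stay as the last step left them, time stands still between calls to the robot, and variables do not carry over. Pictures are saved under pics/ and viewed, about 8 in all and at most 12, crops included, and the job is handed in when it is done.

Besides the shell and the picture viewer there is one more tool, called after "Request:" as name(argument=value, ...), one argument or row to a line, values as JSON. jog_arm: Moves the arm, as the interface text tells. Its arguments: {"type":"object","properties":{"series":{"type":"array","items":{"type":"array","items":{"type":"array","items":{"type":"number"}}}}},"required":["series"]}

```bash
mkdir -p pics; ls
python3 - <<'E'
from rig import env, optics
import cv2
s=env.observe(); print(s, env.pinch_z)
for n in ("side","top"):
    c=optics.read_camera(n); print(n,{k:c[k] for k in c if k!="color"})
    cv2.imwrite(f"pics/{n}0.png",c["color"][:,:,::-1])
E
```

```text
pics
{'clock': 0.0, 'joints': array([-1.19760655,  0.33289123, -0.06469496,  1.46094762,  0.02157287,
        1.34988365, -0.08848465]), 'qd': array([ 1.79640768e-03,  5.94401120e-04, -7.59035044e-04, -5.98171174e-04,
        2.03729335e-05, -4.09852450e-04,  5.81347218e-04]), 'effort': array([-1.84438568e-04, -6.25441933e+01,  4.97520610e-02, -3.91623509e+01,
        1.64504070e-02,  9.73491522e-03,  2.14178959e-05]), 'tool_pos': array([0.24081549, 0.57633753, 0.23050081]), 'orientation': array([-0.69280718,  0.69380787, -0.13909781,  0.13892678]), 'wrist_force': array([ 0.31308797,  0.53886186, -0.02730087]), 'moment': array([-0.02508245, -0.02363937, -0.02322191]), 'gripper_width': 0.08528304723954828} 0.0187
side {'fovy': 48.779603389838094, 'cx': 283.2484404254459, 'cy': 208.45369884028807, 'rvec': array([ 2.05798168, -0.34563018,  0.23806149]), 'tvec': array([-0.49235854,  0.20493833,  0.76911982])}
top {'fovy': 43.91468556550954, 'cx': 279.66711511237855, 'cy': 213.59986326807964, 'rvec': array([ 2.1919544 , -2.17247243,  0.08689045]), 'tvec': array([0.0397495 , 0.57635211, 1.30961753])}
```

View pics/side0.png

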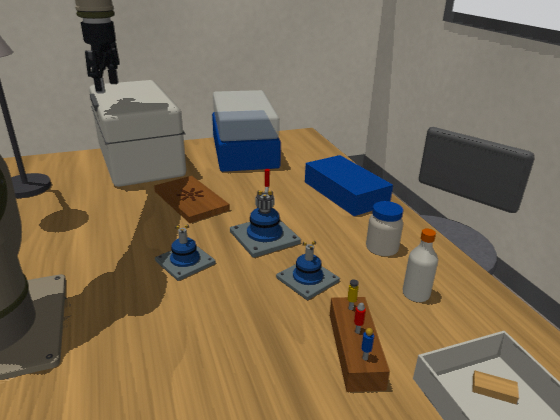

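View pics/top0.png

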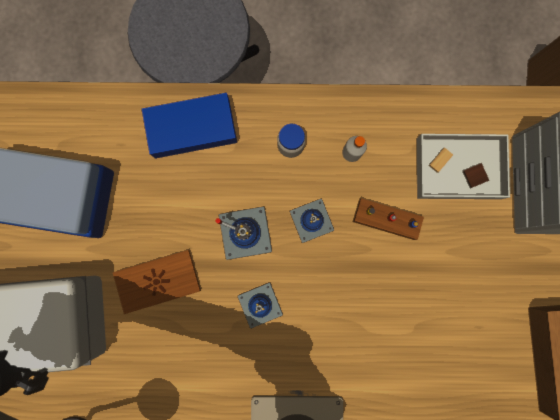

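The side view shows the red burr in the middle of the rack at about (360,317), with the large spindle at (264,220) and its knob at (267,178). In the top view the red collar is at (392,217), the nut at (243,232) and the knob at (219,220). I'll zoom in next.

```bash
cat > h.py <<'E'
from rig import env, optics
import cv2, numpy as np
def cam(n):
    c=optics.read_camera(n); f=210/np.tan(np.radians(c["fovy"]/2))
    K=np.array([[f,0,c["cx"]],[0,f,c["cy"]],[0,0,1]]); R=cv2.Rodrigues(np.array(c["rvec"]))[0]
    return c["color"],K,R,np.array(c["tvec"])
def proj(C,p): 
    q=C[1]@(C[2]@np.array(p,float)+C[3]); return q[:2]/q[2]
def tri(A,a,B,b):
    P=[c[1]@np.c_[c[2],c[3]] for c in (A,B)]
    X=cv2.triangulatePoints(P[0],P[1],np.array(a,float).reshape(2,1),np.array(b,float).reshape(2,1))[:,0]
    return X[:3]/X[3]
def at_z(C,px,z):
    d=C[2].T@np.linalg.inv(C[1])@[px[0],px[1],1]; o=-C[2].T@C[3]
    return o+d*(z-o[2])/d[2]
def reds(C):
    h=cv2.cvtColor(C[0],cv2.COLOR_RGB2HSV)
    m=(((h[...,0]<5)|(h[...,0]>174))&(h[...,1]>200)&(h[...,2]>90)).astype(np.uint8)
    n,l,s,c=cv2.connectedComponentsWithStats(m)
    return [(s[i].tolist(),c[i].round(1).tolist()) for i in range(1,n) if s[i][4]>5]
E
python3 - <<'E'
from h import *
S=cam("side");T=cam("top")
print(reds(S));print(reds(T))
def crop(C,x,y,w,h,k): return cv2.resize(C[0][y:y+h,x:x+w],None,fx=k,fy=k,interpolation=cv2.INTER_CUBIC)[:,:,::-1]
a=np.hstack([crop(S,225,165,80,60,5),crop(S,325,275,80,60,5)])
b=np.hstack([crop(T,210,200,80,60,5),crop(T,350,185,80,60,5)])
cv2.imwrite("pics/z1.png",np.vstack([a,b]))
E
```

```text
[([265, 169, 5, 18, 70], [266.5, 177.0]), ([354, 307, 11, 19, 134], [358.9, 316.8])]
[([390, 215, 4, 6, 8], [390.9, 218.0]), ([216, 219, 5, 4, 15], [217.9, 220.5])]
```

View pics/z1.png

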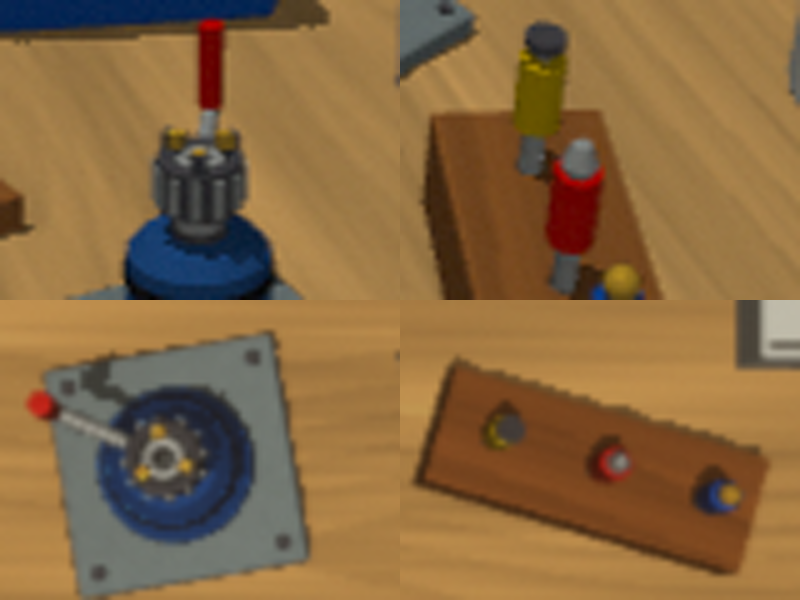

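In the zoomed crops, the side view puts the jaw-top mean at about (264.6,193.1) px, the collar middle at (359.6,316.2) and the knob middle at (266.5,177). The top view puts the jaw mean at (241.9,231.1), the head top at (393,217) and the knob top at (217.8,220.7).

Run:
```python
from h import *
from scipy.spatial.transform import Rotation as R
S=cam("side");T=cam("top")
print("jaws tri",tri(S,(264.6,193.1),T,(241.9,231.1)), at_z(S,(264.6,193.1),.114),at_z(T,(241.9,231.1),.114))
print("knob", at_z(S,(266.5,177),.12),at_z(T,(217.8,220.7),.14))
print("burr", at_z(S,(359.6,316.2),.074),at_z(T,(393,217),.096))
# spindle base corners in top (z~ .01?) 
for p in ((43,372),(272,333),(308,556),(82,597)): print("corner",at_z(T,(210+p[0]/5-.4,200+(p[1]-300)/5-.4),.012))
# rack ends
for p in ((457,360),(767,458),(735,573),(418,483)): print("rack",at_z(T,(350+(p[0]-400)/5-.4,185+(p[1]-300)/5-.4),.04))
s=env.observe(); q=s["orientation"]; print(R.from_quat([*q[1:],q[0]]).as_matrix().round(3))
```

```text
jaws tri [0.52669321 0.13424792 0.11330478] [0.5267134 0.1328445 0.114    ] [0.52631962 0.13430447 0.114     ]
knob [0.5514949  0.19579184 0.12      ] [0.5488964  0.18890549 0.14      ]
burr [ 0.56326956 -0.23280705  0.074     ] [ 0.56444326 -0.22885048  0.096     ]
corner [0.5743365  0.20326117 0.012     ]
corner [0.59558402 0.08547618 0.012     ]
corner [0.48096126 0.0657366  0.012     ]
corner [0.45899977 0.18121365 0.012     ]
rack [ 0.61960983 -0.16053986  0.04      ]
rack [ 0.57127599 -0.31689709  0.04      ]
rack [ 0.51311831 -0.30005975  0.04      ]
rack [ 0.55705036 -0.14065983  0.04      ]
[[ 0.923 -0.     0.386]
 [-0.386 -0.     0.923]
 [ 0.    -1.    -0.   ]]
```

Request:
jog_arm(
  series=[
    [[0, -3, 0, 0, 0, 0, 60], [0, -4, 0, 0, 0, 0, 60], [2, -3, 0, 0, 0.03, 0, 60], [4, 0, 0, 0, 0.061, 0, 60], [4, 0, 0, 0, 0.061, 0, 60], [4, 0, 0, 0, 0.061, 0, 60], [4, 0, 0, 0, 0.061, 0, 60], [4, 0, 0, 0, 0.061, 0, 60], [4, 0, 0, 0, 0.061, 0, 60], [4, 0, 0, 0, 0.061, 0, 60], [4, 0, 0, 0, 0.061, 0, 60], [4, 0, 0, 0, 0.061, 0, 60], [4, 0, 0, 0, 0.061, 0, 60], [4, 0, 0, 0, 0.061, 0, 60], [4, 0, 0, 0, 0.061, 0, 60], [4, 0, 0, 0, 0.061, 0, 60], [4, 0, 0, 0, 0.061, 0, 60], [4, 0, 0, 0, 0.061, 0, 60], [4, 0, 0, 0, 0.061, 0, 60], [4, 0, 0, 0, 0.061, 0, 60]],
  ],
)

```text
clock: 1.97
tool_pos: [0.6568, 0.0525, 0.3311]
orientation: [-0.526, 0.526, -0.473, 0.473]
wrist_force: [-0.2, 0.1, 0.3]
gripper_width: 0.0511
```

```bash
cat >> h.py <<'E'
from scipy.spatial.transform import Rotation as Rn
def pose():
    s=env.observe(); q=s["orientation"]; return s["tool_pos"],Rn.from_quat([*q[1:],q[0]])
def need(p,az):
    """tool-frame shift (cm), then turn to bring TCP to p, tool y down, tool z at azimuth az (rad)"""
    t,r=pose(); z=np.array([np.cos(az),np.sin(az),0]); y=np.array([0,0,-1.])
    D=Rn.from_matrix(np.c_[np.cross(y,z),y,z])
    s=env.observe()
    print("t",round(s["clock"],2),"tcp",t.round(4),"az",np.arctan2(*r.as_matrix()[[1,0],2]).round(4),"F",s["wrist_force"].round(1),"w",s["gripper_width"].round(4))
    print(" shift cm",(r.inv().apply(np.array(p)-t)*100).round(2)," turn",(r.inv()*D).as_rotvec().round(4))
E
python3 -c "
from h import *
need((.564,-.230,.16),-.2845)"
```

```text
Traceback (most recent call last):
  File "h.py", line 29, in need
    print("t",round(s["clock"],2),"tcp",t.round(4),"az",np.arctan2(*r.as_matrix()[[1,0],2]).round(4),"F",s["wrist_force"].round(1),"w",s["gripper_width"].round(4))
                                                                                                                                       ^^^^^^^^^^^^^^^^^^^^^^^^
AttributeError: 'float' object has no attribute 'round'
```

```bash
sed -i 's/s\["gripper_width"\].round(4)/round(s["gripper_width"],4)/' h.py
python3 -c "
from h import *
need((.564,-.230,.16),-.2845)"
```

```text
t 1.97 tcp [0.6568 0.0525 0.3311] az 0.1053 F [-0.2  0.1  0.3] w 0.0511
 shift cm [ 27.12  17.11 -12.19]  turn [ 1.000e-04  3.898e-01 -0.000e+00]
```

Request:
jog_arm(
  series=[
    [[3, 1.5, -1.3, 0, 0, 0, 60], [3, 1.5, -1.3, 0, 0, 0, 60], [3, 2, -1.3, 0, 0, 0, 60], [3, 2, -1.3, 0, 0, 0, 60], [3, 2, -1.3, 0, 0, 0, 60], [3, 2, -1.3, 0, 0, 0, 60], [3, 2, -1.3, 0, 0, 0, 60], [3, 2, -1.3, 0, 0, 0, 60], [3.1, 2.1, -1.8, 0, 0, 0, 60], [0, 0, 0, 0, 0.1, 0, 60], [0, 0, 0, 0, 0.1, 0, 60], [0, 0, 0, 0, 0.1, 0, 60], [0, 0, 0, 0, 0.09, 0, 60], [0, 0, 0, 0, 0, 0, 60], [0, 0, 0, 0, 0, 0, 60]],
  ],
)

```text
clock: 3.22
tool_pos: [0.5644, -0.2281, 0.1602]
orientation: [0.426, -0.426, 0.565, -0.565]
wrist_force: [-0.2, -0.1, -1.1]
gripper_width: 0.051
```

Run:
```python
from h import *
need((.564,-.230,.055),-.2845)
S=cam("side");T=cam("top"); t=pose()[0]
def crop(C,x,y,w,h,k): return cv2.resize(C[0][y:y+h,x:x+w],None,fx=k,fy=k,interpolation=cv2.INTER_CUBIC)[:,:,::-1]
print(proj(S,t),proj(T,t))
cv2.imwrite("pics/z2.png",np.hstack([crop(S,310,240,100,120,4),crop(T,345,170,100,120,4)]))
```

```text
t 3.22 tcp [ 0.5644 -0.2281  0.1602] az -0.2789 F [-0.2 -0.1 -1.1] w 0.051
 shift cm [ 0.19 10.52  0.02]  turn [0.0001 0.0056 0.0001]
[364.98737653 269.18829641] [398.83704891 214.99948117]
```

View pics/z2.png

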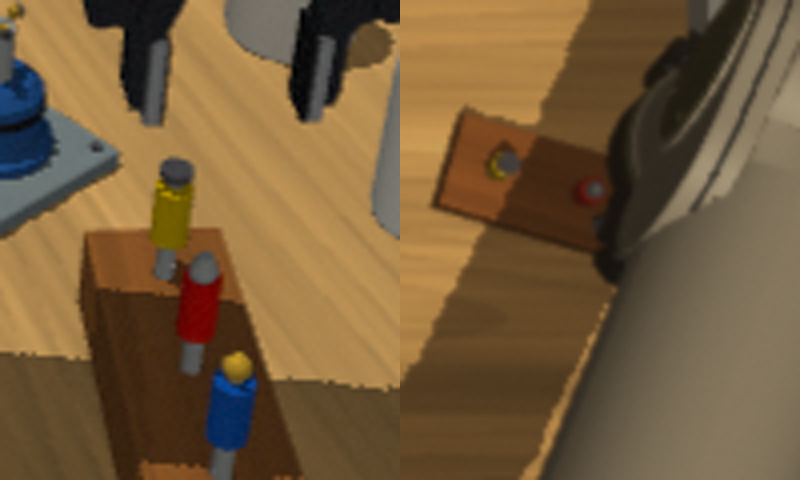

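The side crop shows the open fingers over the red burr, straddling it across the row, with the tips at about px (348,270) and (388,270). The arm covers part of the top view. I'll descend and grip.

Request:
jog_arm(
  series=[
    [[0.1, 2, 0, 0, 0, 0, 60], [0.1, 2.5, 0, 0, 0, 0, 60], [0, 2.5, 0, 0, 0, 0, 60], [0, 2, 0, 0, 0, 0, 60], [0, 1.5, 0, 0, 0, 0, 60], [0, 0, 0, 0, 0, 0, 60], [0, 0, 0, 0, 0, 0, 30], [0, 0, 0, 0, 0, 0, 20], [0, 0, 0, 0, 0, 0, 0], [0, 0, 0, 0, 0, 0, 0], [0, 0, 0, 0, 0, 0, 0], [0, 0, 0, 0, 0, 0, 0], [0, 0, 0, 0, 0, 0, 0]],
  ],
)

```text
clock: 4.4
tool_pos: [0.5645, -0.2305, 0.0567]
orientation: [-0.425, 0.424, -0.565, 0.566]
wrist_force: [-2.4, 1.2, 7.0]
gripper_width: 0.0144
```

Request:
jog_arm(
  series=[
    [[0, -0.5, 0, 0, 0, 0, 0], [0, -1, 0, 0, 0, 0, 0], [0, -2, 0, 0, 0, 0, 0], [0, -2.5, 0, 0, 0, 0, 0], [0, -3, 0, 0, 0, 0, 0], [0, -3, 0, 0, 0, 0, 0], [0, -3, 0, 0, 0, 0, 0], [0, -2, 0, 0, 0, 0, 0], [0, -1, 0, 0, 0, 0, 0], [0, 0, 0, 0, 0, 0, 0]],
  ],
)

```text
clock: 5.23
tool_pos: [0.5646, -0.2307, 0.2381]
orientation: [-0.426, 0.424, -0.564, 0.566]
wrist_force: [0.1, -1.2, -0.2]
gripper_width: 0.0141
```

Run:
```python
from h import *
need((.5265,.134,.24),.0)
print(env.observe()["joints"].round(2))
```

```text
t 5.23 tcp [ 0.5646 -0.2307  0.2381] az -0.2821 F [ 0.1 -1.2 -0.2] w 0.0141
 shift cm [-33.97  -0.24 -13.81]  turn [-4.100e-03 -2.821e-01  1.000e-04]
[-0.16  0.32  0.6   1.53 -0.18  1.35  0.17]
```

Request:
jog_arm(
  series=[
    [[-1.5, 0, -0.6, 0, 0, 0, 0], [-2.5, 0, -1, 0, 0, 0, 0], [-3, 0, -1.2, 0, 0, 0, 0], [-3, 0, -1.2, 0, 0, 0, 0], [-3, 0, -1.2, 0, 0, 0, 0], [-3, 0, -1.2, 0, 0, 0, 0], [-3, 0, -1.2, 0, 0, 0, 0], [-3, 0, -1.2, 0, 0, 0, 0], [-3, 0, -1.2, 0, 0, 0, 0], [-3, 0, -1.2, 0, 0, 0, 0], [-3, 0, -1.3, 0, 0, 0, 0], [-2, 0, -0.9, 0, 0, 0, 0], [-1, 0, -0.4, 0, 0, 0, 0], [0, 2, 0, 0, 0, 0, 0], [0, 0.5, 0, 0, 0, 0, 0], [0, 0, 0, 0, 0, 0, 0], [0, 0, 0, 0, 0, 0, 0]],
  ],
)

```text
clock: 6.65
tool_pos: [0.5257, 0.1335, 0.2099]
orientation: [0.424, -0.425, 0.566, -0.566]
wrist_force: [0.4, -0.4, 0.2]
gripper_width: 0.0139
```

Run:
```python
from h import *
need((.5265,.134,.20),-.2821)
print(env.observe()["joints"].round(2), pose()[1].as_matrix().round(4))
S=cam("side");T=cam("top"); t=pose()[0]
def crop(C,x,y,w,h,k): return cv2.resize(C[0][y:y+h,x:x+w],None,fx=k,fy=k,interpolation=cv2.INTER_CUBIC)[:,:,::-1]
f=t-[0,0,.0487]
print("foot",proj(S,f),proj(T,t)); print(proj(S,(.5265,.134,.114)),at_z(S,(264.6,193.1),.114))
cv2.imwrite("pics/z3.png",np.hstack([crop(S,225,110,80,100,5),crop(T,205,180,80,100,5)]))
```

```text
t 6.65 tcp [0.5257 0.1335 0.2099] az -0.2837 F [ 0.4 -0.4  0.2] w 0.0139
 shift cm [-0.07  0.99  0.06]  turn [ 0.0009 -0.0016  0.0011]
[-0.65  0.16  0.35  1.73 -0.06  1.26 -0.57] [[-2.799e-01 -1.200e-03  9.600e-01]
 [-9.600e-01 -8.000e-04 -2.799e-01]
 [ 1.100e-03 -1.000e+00 -9.000e-04]]
foot [264.38123138 172.28775041] [238.97698167 229.14497566]
[264.33759786 192.87616504] [0.5267134 0.1328445 0.114    ]
```

View pics/z3.png

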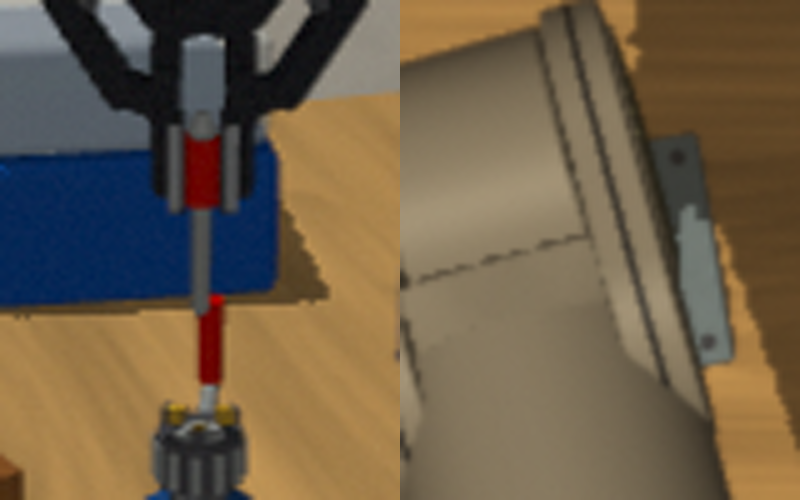

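In the side crop the burr hangs nearly upright with its foot at about px (264.8,171.6), centred over the jaws at (264.5,193). The lateral error is under about 1 mm. I'll descend in stages.

Request:
jog_arm(
  series=[
    [[-0.05, 1.5, 0.05, 0, 0, 0, 0], [0, 1.5, 0, 0, 0, 0, 0], [0, 1, 0, 0, 0, 0, 0], [0, 0.3, 0, 0, 0, 0, 0], [0, 0.2, 0, 0, 0, 0, 0], [0, 0.2, 0, 0, 0, 0, 0], [0, 0.2, 0, 0, 0, 0, 0], [0, 0, 0, 0, 0, 0, 0]],
  ],
)

```text
clock: 7.42
tool_pos: [0.5266, 0.1352, 0.1615]
orientation: [-0.425, 0.425, -0.565, 0.565]
wrist_force: [-0.4, -0.2, -1.3]
gripper_width: 0.0145
```

Request:
jog_arm(
  series=[
    [[0, 0.2, 0, 0, 0, 0, 0], [0, 0.2, 0, 0, 0, 0, 0], [0, 0.2, 0, 0, 0, 0, 0], [0, 0.2, 0, 0, 0, 0, 0], [0, 0, 0, 0, 0, 0, 0]],
  ],
)

```text
clock: 7.83
tool_pos: [0.5263, 0.1351, 0.1528]
orientation: [0.425, -0.425, 0.565, -0.565]
wrist_force: [-1.0, 0.6, -0.7]
gripper_width: 0.0142
```

Request:
jog_arm(
  series=[
    [[0.05, 0.2, 0, 0, 0, 0, 0], [0, 0.2, 0, 0, 0, 0, 0], [0, 0.2, 0, 0, 0, 0, 0], [0, 0.2, 0, 0, 0, 0, 0], [0, 0, 0, 0, 0, 0, 0]],
  ],
)

```text
clock: 8.25
tool_pos: [0.5261, 0.1346, 0.1448]
orientation: [0.425, -0.425, 0.565, -0.565]
wrist_force: [0.4, 0.1, -0.9]
gripper_width: 0.0144
```

Request:
jog_arm(
  series=[
    [[0, 0.2, 0, 0, 0, 0, 0], [0, 0.2, 0, 0, 0, 0, 0], [0, 0.2, 0, 0, 0, 0, 0], [0, 0.2, 0, 0, 0, 0, 0], [0, 0, 0, 0, 0, 0, 0]],
  ],
)

```text
clock: 8.67
tool_pos: [0.5262, 0.1345, 0.1369]
orientation: [0.425, -0.425, 0.565, -0.565]
wrist_force: [0.9, 1.2, -0.3]
gripper_width: 0.0141
```

Request:
jog_arm(
  series=[
    [[0, 0.2, 0, 0, 0, 0, 0], [0, 0.2, 0, 0, 0, 0, 0], [0, 0.2, 0, 0, 0, 0, 0], [0, 0, 0, 0, 0, 0, 0]],
  ],
)

```text
clock: 9.0
tool_pos: [0.5262, 0.1346, 0.1308]
orientation: [0.425, -0.425, 0.565, -0.565]
wrist_force: [0.0, 0.6, -1.3]
gripper_width: 0.0143
```

Request:
jog_arm(
  series=[
    [[0, 0.15, 0, 0, 0, 0, 0], [0, 0.15, 0, 0, 0, 0, 0], [0, 0.1, 0, 0, 0, 0, 0], [0, 0, 0, 0, 0, 0, 0]],
  ],
)

```text
clock: 9.33
tool_pos: [0.5263, 0.1346, 0.127]
orientation: [0.425, -0.425, 0.565, -0.565]
wrist_force: [0.9, 0.2, -1.1]
gripper_width: 0.0142
```

Run:
```python
from h import *
S=cam("side")
cv2.imwrite("pics/z4.png",cv2.resize(S[0][120:230,215:315],None,fx=5,fy=5,interpolation=cv2.INTER_CUBIC)[:,:,::-1])
```

```text
(no output)
```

View pics/z4.png

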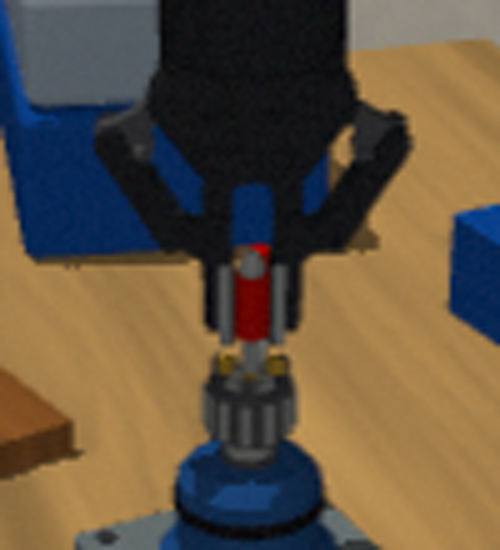

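The picture shows the shank entering between the brass jaws, with the collar bottom at about px (265.5,188) just above them. The insertion looks right, so I'll carry on gently.

Request:
jog_arm(
  series=[
    [[0, 0.1, 0, 0, 0, 0, 0], [0, 0.1, 0, 0, 0, 0, 0], [0, 0, 0, 0, 0, 0, 0]],
  ],
)

```text
clock: 9.63
tool_pos: [0.5263, 0.1346, 0.1251]
orientation: [0.425, -0.425, 0.565, -0.565]
wrist_force: [0.5, -0.1, -0.5]
gripper_width: 0.0141
```

Request:
jog_arm(
  series=[
    [[0, 0.1, 0, 0, 0, 0, 0], [0, 0, 0, 0, 0, 0, 0]],
  ],
)

```text
clock: 9.8
tool_pos: [0.5263, 0.1346, 0.1241]
orientation: [0.425, -0.425, 0.565, -0.565]
wrist_force: [-0.0, 0.7, 0.0]
gripper_width: 0.014
```

Request:
jog_arm(
  series=[
    [[0, 0.1, 0, 0, 0, 0, 0], [0, 0, 0, 0, 0, 0, 0]],
  ],
)

```text
clock: 9.97
tool_pos: [0.5263, 0.1346, 0.1231]
orientation: [0.425, -0.425, 0.565, -0.565]
wrist_force: [0.2, 0.3, -0.9]
gripper_width: 0.0144
```

Request:
jog_arm(
  series=[
    [[0, 0.07, 0, 0, 0, 0, 0], [0, 0, 0, 0, 0, 0, 0]],
  ],
)

```text
clock: 10.13
tool_pos: [0.5264, 0.1347, 0.1227]
orientation: [0.425, -0.425, 0.565, -0.565]
wrist_force: [-1.2, 0.9, 2.1]
gripper_width: 0.0143
```

Request:
jog_arm(
  series=[
    [[0, 0.07, 0, 0, 0, 0, 0], [0, 0, 0, 0, 0, 0, 0]],
  ],
)

```text
clock: 10.3
tool_pos: [0.5266, 0.1348, 0.1225]
orientation: [0.425, -0.424, 0.565, -0.565]
wrist_force: [-2.2, -0.4, 6.2]
gripper_width: 0.0142
```

Request:
jog_arm(
  series=[
    [[0, 0.07, 0, 0, 0, 0, 0], [0, 0, 0, 0, 0, 0, 0]],
  ],
)

```text
clock: 10.47
tool_pos: [0.5268, 0.1349, 0.1223]
orientation: [0.425, -0.424, 0.565, -0.565]
wrist_force: [-3.4, 0.7, 11.3]
gripper_width: 0.0143
```

Request:
jog_arm(
  series=[
    [[0, 0.05, 0, 0, 0, 0, 0], [0, 0, 0, 0, 0, 0, 0], [0, 0, 0, 0, 0, 0, 0]],
  ],
)

```text
clock: 10.72
tool_pos: [0.5269, 0.1349, 0.1222]
orientation: [0.425, -0.424, 0.565, -0.565]
wrist_force: [-3.8, -0.2, 15.0]
gripper_width: 0.0141
```

Request:
jog_arm(
  series=[
    [[0, 0, 0, 0, 0, 0, 40], [0, 0, 0, 0, 0, 0, 40], [0, 0, 0, 0, 0, 0, 40], [0, 0, 0, 0, 0, 0, 40], [0, 0, 0, 0, 0, 0, 40], [0, -0.5, 0, 0, 0, 0, 40], [0, -1.5, 0, 0, 0, 0, 40], [0, -2, 0, 0, 0, 0, 40], [0, -2, 0, 0, 0, 0, 40], [0, -2, 0, 0, 0, 0, 40], [0, 0, 0, 0, 0, 0, 40]],
  ],
)

```text
clock: 11.63
tool_pos: [0.5281, 0.135, 0.205]
orientation: [-0.427, 0.423, -0.565, 0.566]
wrist_force: [1.4, 0.0, -0.2]
gripper_width: 0.0343
```

Run:
```python
from h import *
need((.549,.190,.205),-.384)
S=cam("side"); 
for z in (.162,.152,.124,.114): print(z,proj(S,(.5265,.134,z)))
print(proj(S,(.549,.190,.14)),proj(S,(.549,.190,.10)))
cv2.imwrite("pics/z5.png",cv2.resize(S[0][130:230,215:315],None,fx=6,fy=6,interpolation=cv2.INTER_CUBIC)[:,:,::-1])
```

```text
t 11.63 tcp [0.5281 0.135  0.205 ] az -0.2823 F [ 1.4  0.  -0.2] w 0.0343
 shift cm [-5.86  0.03  0.47]  turn [-0.0043  0.1017 -0.0041]
0.162 [264.46003701 172.32340442]
0.152 [264.4340422  176.68691968]
0.124 [264.36262611 188.67489758]
0.114 [264.33759786 192.87616504]
[266.31020601 170.02363211] [266.17959932 186.21838195]
```

View pics/z5.png

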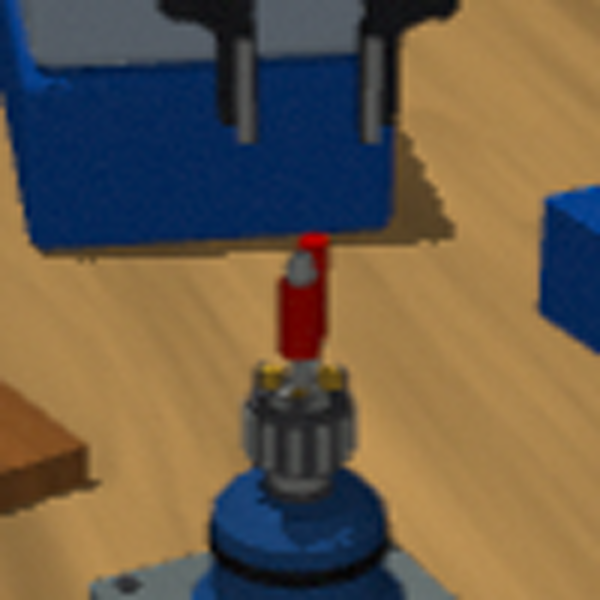

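The picture shows the burr standing in the bore alone: head top at about px (265,172) against 172.3 expected at home, and collar bottom at row 189 against 188.7. The knob is behind it at column 266.9, as predicted. Next I'll move over the knob and straddle it.

Request:
jog_arm(
  series=[
    [[-1.5, 0, 0.1, 0, 0, 0, 40], [-2, 0, 0.2, 0, 0, 0, 40], [-1.7, 0, 0.2, 0, 0, 0, 40], [-0.7, 0, 0, -0.004, 0.1, -0.004, 40], [0, 2, 0, 0, 0, 0, 40], [0, 2, 0, 0, 0, 0, 40], [0, 2, 0, 0, 0, 0, 40], [0, 1.5, 0, 0, 0, 0, 40], [0, 1, 0, 0, 0, 0, 40], [0, 0.6, 0, 0, 0, 0, 40], [0, 0, 0, 0, 0, 0, 40], [0, 0, 0, 0, 0, 0, 40]],
  ],
)

```text
clock: 12.68
tool_pos: [0.5473, 0.1899, 0.1099]
orientation: [0.394, -0.398, 0.586, -0.586]
wrist_force: [0.9, 0.3, 1.0]
gripper_width: 0.0345
```

Run:
```python
from h import *
need((.549,.190,.114),-.384)
```

```text
t 12.68 tcp [0.5473 0.1899 0.1099] az -0.382 F [0.9 0.3 1. ] w 0.0345
 shift cm [-0.07 -0.41  0.15]  turn [0.0037 0.002  0.0041]
```

Request:
jog_arm(
  series=[
    [[0, -0.4, 0.1, 0, 0, 0, 22], [0, 0, 0, 0, 0, 0, 22], [0, 0, 0, 0, 0, 0, 22], [0, 0, 0.2, 0, 0, 0, 22], [0, 0, 0.2, 0, 0, 0, 22], [0, 0, 0.2, 0, 0.03, 0, 22], [0, 0, 0.2, 0, 0.03, 0, 22], [0, 0, 0, 0, 0, 0, 22]],
  ],
)

```text
clock: 13.35
tool_pos: [0.5551, 0.1868, 0.1138]
orientation: [0.376, -0.38, 0.598, -0.597]
wrist_force: [-3.8, 1.8, 3.0]
gripper_width: 0.0189
```

```bash
cat >> h.py <<'E'
def nut(B=(.5265,.1345)):
    s=env.observe(); t,r=pose(); d=t[:2]-B; a=np.arctan2(d[1],d[0]); F=s["wrist_force"]; M=r.as_matrix()
    tc=np.array([np.sin(a),-np.cos(a)]) # clockwise tangent
    print("t",round(s["clock"],2),"ang",a.round(3),"r mm",(np.hypot(*d)*1e3).round(1),"z",t[2].round(4),"toolaz-tang",(np.arctan2(M[1,2],M[0,2])-(a-np.pi/2)).round(3),
     "Ftan",(-F[:2]@tc).round(2),"Frad",(F[:2]@d/np.hypot(*d)).round(2),"Fz",F[2].round(1),"w",round(s["gripper_width"],4),"j7",s["joints"][6].round(2))
E
python3 -c "
from h import *
nut()"
```

```text
t 13.35 ang 1.07 r mm 59.6 z 0.1138 toolaz-tang 0.058 Ftan 4.2 Frad -0.26 Fz 3.0 w 0.0189 j7 -0.74
```

Request:
jog_arm(
  series=[
    [[0, 0, 0.18, 0, 0.03, 0, 22], [0, 0, 0.18, 0, 0.03, 0, 22], [0, 0, 0.18, 0, 0.03, 0, 22], [0, 0, 0.18, 0, 0.03, 0, 22]],
  ],
)

```text
clock: 13.68
tool_pos: [0.5613, 0.1836, 0.1138]
orientation: [0.34, -0.344, 0.62, -0.618]
wrist_force: [-4.3, 1.7, 3.0]
gripper_width: 0.0187
```

```bash
python3 -c "
from h import *
nut()"
```

```text
t 13.68 ang 0.955 r mm 60.2 z 0.1138 toolaz-tang 0.055 Ftan 4.46 Frad -1.1 Fz 3.0 w 0.0187 j7 -0.85
```

Request:
jog_arm(
  series=[
    [[0, 0, 0.18, 0, 0.03, 0, 22], [0, 0, 0.18, 0, 0.03, 0, 22], [0, 0, 0.18, 0, 0.03, 0, 22], [0, 0, 0.18, 0, 0.03, 0, 22]],
  ],
)

```text
clock: 14.02
tool_pos: [0.5672, 0.1797, 0.1138]
orientation: [0.302, -0.306, 0.639, -0.638]
wrist_force: [-3.8, 3.2, 2.9]
gripper_width: 0.0189
```

Request:
jog_arm(
  series=[
    [[0, 0, 0.18, 0, 0.03, 0, 22], [0, 0, 0.18, 0, 0.03, 0, 22], [0, 0, 0.18, 0, 0.03, 0, 22]],
  ],
)

```text
clock: 14.27
tool_pos: [0.5714, 0.1763, 0.1138]
orientation: [0.273, -0.277, 0.652, -0.651]
wrist_force: [-5.2, 3.0, 3.4]
gripper_width: 0.0189
```

```bash
python3 -c "
from h import *
nut()"
```

```text
t 14.27 ang 0.75 r mm 61.3 z 0.1138 toolaz-tang 0.049 Ftan 5.74 Frad -1.73 Fz 3.4 w 0.0189 j7 -1.02
```

Request:
jog_arm(
  series=[
    [[0.03, 0, 0.18, 0, 0.03, 0, 22], [0.03, 0, 0.18, 0, 0.03, 0, 22], [0.03, 0, 0.18, 0, 0.03, 0, 22]],
  ],
)

```text
clock: 14.52
tool_pos: [0.5747, 0.1722, 0.1139]
orientation: [0.244, -0.247, 0.663, -0.663]
wrist_force: [-2.8, 4.3, 2.8]
gripper_width: 0.019
```

```bash
python3 -c "
from h import *
nut()"
```

```text
t 14.52 ang 0.663 r mm 61.1 z 0.1139 toolaz-tang 0.046 Ftan 5.13 Frad 0.39 Fz 2.8 w 0.019 j7 -1.1
```

Request:
jog_arm(
  series=[
    [[0.03, 0, 0.18, 0, 0.03, 0, 22], [0.03, 0, 0.18, 0, 0.03, 0, 22], [0.02, 0, 0.18, 0, 0.03, 0, 22], [0.02, 0, 0.18, 0, 0.03, 0, 22]],
  ],
)

```text
clock: 14.85
tool_pos: [0.5784, 0.166, 0.1139]
orientation: [0.204, -0.207, 0.677, -0.676]
wrist_force: [-3.0, 4.9, 1.9]
gripper_width: 0.0187
```

```bash
python3 -c "
from h import *
nut()"
```

```text
t 14.85 ang 0.545 r mm 60.7 z 0.1139 toolaz-tang 0.044 Ftan 5.71 Frad -0.02 Fz 1.9 w 0.0187 j7 -1.2
```

Request:
jog_arm(
  series=[
    [[0.02, 0, 0.18, 0, 0.03, 0, 22], [0.02, 0, 0.18, 0, 0.03, 0, 22], [0.02, 0, 0.18, 0, 0.03, 0, 22], [0.02, 0, 0.18, 0, 0.03, 0, 22]],
  ],
)

```text
clock: 15.18
tool_pos: [0.5816, 0.1595, 0.1139]
orientation: [0.163, -0.166, 0.688, -0.687]
wrist_force: [-1.5, 5.2, 2.2]
gripper_width: 0.0191
```

```bash
python3 -c "
from h import *
nut()"
```

```text
t 15.18 ang 0.426 r mm 60.5 z 0.1139 toolaz-tang 0.043 Ftan 5.4 Frad 0.76 Fz 2.2 w 0.0191 j7 -1.29
```

Still running free, at about 5 N.

Request:
jog_arm(
  series=[
    [[0.01, 0, 0.18, 0, 0.03, 0, 22], [0.01, 0, 0.18, 0, 0.03, 0, 22], [0.01, 0, 0.18, 0, 0.03, 0, 22], [0.01, 0, 0.18, 0, 0.03, 0, 22]],
  ],
)

```text
clock: 15.52
tool_pos: [0.5841, 0.1527, 0.1139]
orientation: [0.121, -0.125, 0.696, -0.696]
wrist_force: [-1.9, 4.5, 2.0]
gripper_width: 0.0191
```

```bash
python3 -c "
from h import *
nut()"
```

```text
t 15.52 ang 0.305 r mm 60.4 z 0.1139 toolaz-tang 0.044 Ftan 4.83 Frad -0.46 Fz 2.0 w 0.0191 j7 -1.39
```

Request:
jog_arm(
  series=[
    [[0.01, 0, 0.18, 0, 0.03, 0, 22], [0.01, 0, 0.18, 0, 0.03, 0, 22], [0.01, 0, 0.18, 0, 0.03, 0, 22], [0.01, 0, 0.18, 0, 0.03, 0, 22]],
  ],
)

```text
clock: 15.85
tool_pos: [0.5859, 0.1458, 0.1139]
orientation: [-0.079, 0.083, -0.702, 0.702]
wrist_force: [-0.7, 4.8, 2.3]
gripper_width: 0.0189
```

```bash
python3 -c "
from h import *
nut()"
```

```text
t 15.85 ang 0.188 r mm 60.5 z 0.1139 toolaz-tang 0.042 Ftan 4.86 Frad 0.22 Fz 2.3 w 0.0189 j7 -1.49
```

Free pull is about 5.0 N.

Request:
jog_arm(
  series=[
    [[0.01, 0, 0.18, 0, 0.03, 0, 22], [0.01, 0, 0.18, 0, 0.03, 0, 22], [0.01, 0, 0.18, 0, 0.03, 0, 22], [0.01, 0, 0.18, 0, 0.03, 0, 22]],
  ],
)

```text
clock: 16.18
tool_pos: [0.587, 0.1387, 0.1139]
orientation: [-0.037, 0.04, -0.706, 0.706]
wrist_force: [-2.5, 4.8, 1.8]
gripper_width: 0.0185
```

```bash
python3 -c "
from h import *
nut()"
```

```text
t 16.18 ang 0.069 r mm 60.6 z 0.1139 toolaz-tang 0.041 Ftan 4.94 Frad -2.18 Fz 1.8 w 0.0185 j7 -1.59
```

Request:
jog_arm(
  series=[
    [[0.01, 0, 0.18, 0, 0.03, 0, 22], [0.01, 0, 0.18, 0, 0.03, 0, 22], [0.01, 0, 0.18, 0, 0.03, 0, 22], [0.01, 0, 0.18, 0, 0.03, 0, 22]],
  ],
)

```text
clock: 16.52
tool_pos: [0.5872, 0.1315, 0.1139]
orientation: [0.005, -0.002, -0.707, 0.707]
wrist_force: [0.3, 5.7, 1.1]
gripper_width: 0.0189
```

```bash
python3 -c "
from h import *
nut()"
```

```text
t 16.52 ang -0.05 r mm 60.7 z 0.1139 toolaz-tang 0.04 Ftan 5.75 Frad 0.05 Fz 1.1 w 0.0189 j7 -1.69
```

Request:
jog_arm(
  series=[
    [[0.01, 0, 0.18, 0, 0.03, 0, 22], [0.01, 0, 0.18, 0, 0.03, 0, 22], [0.01, 0, 0.18, 0, 0.03, 0, 22], [0.01, 0, 0.18, 0, 0.03, 0, 22]],
  ],
)

```text
clock: 16.85
tool_pos: [0.5865, 0.1245, 0.114]
orientation: [0.047, -0.045, -0.705, 0.706]
wrist_force: [0.0, 4.9, 0.6]
gripper_width: 0.0188
```

```bash
python3 -c "
from h import *
nut()"
```

```text
t 16.85 ang -0.165 r mm 60.8 z 0.114 toolaz-tang 0.035 Ftan 4.83 Frad -0.79 Fz 0.6 w 0.0188 j7 -1.79
```

Request:
jog_arm(
  series=[
    [[0.02, 0, 0.18, 0, 0.03, 0, 22], [0.02, 0, 0.18, 0, 0.03, 0, 22], [0.02, 0, 0.18, 0, 0.03, 0, 22], [0.02, 0, 0.18, 0, 0.03, 0, 22]],
  ],
)

```text
clock: 17.18
tool_pos: [0.5847, 0.118, 0.1141]
orientation: [0.089, -0.087, -0.701, 0.702]
wrist_force: [1.9, 7.6, 0.5]
gripper_width: 0.019
```

```bash
python3 -c "
from h import *
nut()"
```

```text
t 17.18 ang -0.277 r mm 60.5 z 0.1141 toolaz-tang 0.027 Ftan 7.79 Frad -0.27 Fz 0.5 w 0.019 j7 -1.89
```

Request:
jog_arm(
  series=[
    [[0.01, 0, 0.18, 0, 0.03, 0, 22], [0.01, 0, 0.18, 0, 0.03, 0, 22]],
  ],
)

```text
clock: 17.35
tool_pos: [0.5836, 0.1149, 0.1141]
orientation: [0.11, -0.108, -0.699, 0.699]
wrist_force: [2.6, 8.2, -0.8]
gripper_width: 0.0188
```

```bash
python3 -c "
from h import *
nut()"
```

```text
t 17.35 ang -0.331 r mm 60.4 z 0.1141 toolaz-tang 0.022 Ftan 8.6 Frad -0.17 Fz -0.8 w 0.0188 j7 -1.95
```

Request:
jog_arm(
  series=[
    [[0.01, 0, 0.18, 0, 0.03, 0, 22], [0.01, 0, 0.18, 0, 0.03, 0, 22]],
  ],
)

```text
clock: 17.52
tool_pos: [0.5824, 0.1118, 0.1141]
orientation: [-0.131, 0.129, 0.695, -0.695]
wrist_force: [3.8, 8.5, -0.7]
gripper_width: 0.0189
```

```bash
python3 -c "
from h import *
nut()"
```

```text
t 17.52 ang -0.387 r mm 60.3 z 0.1141 toolaz-tang 0.017 Ftan 9.29 Frad 0.36 Fz -0.7 w 0.0189 j7 -2.0
```

Request:
jog_arm(
  series=[
    [[0.01, 0, 0.15, 0, 0.02, 0, 22], [0, 0, 0, 0, 0, 0, 22], [0, 0, 0, 0, 0, 0, 22], [0, 0, 0, 0, 0, 0, 22]],
  ],
)

```text
clock: 17.85
tool_pos: [0.5818, 0.1103, 0.1141]
orientation: [0.137, -0.135, -0.694, 0.694]
wrist_force: [3.2, 8.7, -1.0]
gripper_width: 0.0187
```

```bash
python3 -c "
from h import *
nut()"
```

```text
t 17.85 ang -0.413 r mm 60.4 z 0.1141 toolaz-tang 0.025 Ftan 9.25 Frad -0.57 Fz -1.0 w 0.0187 j7 -2.01
```

Request:
jog_arm(
  series=[
    [[0, 0, 0.15, 0, 0.02, 0, 22], [0, 0, 0, 0, 0, 0, 22], [0, 0, 0, 0, 0, 0, 22], [0, 0, 0, 0, 0, 0, 22]],
  ],
)

```text
clock: 18.18
tool_pos: [0.5813, 0.1091, 0.1141]
orientation: [-0.144, 0.142, 0.692, -0.692]
wrist_force: [3.2, 7.9, -1.2]
gripper_width: 0.0189
```

```bash
python3 -c "
from h import *
nut()"
```

```text
t 18.18 ang -0.435 r mm 60.4 z 0.1141 toolaz-tang 0.027 Ftan 8.49 Frad -0.38 Fz -1.2 w 0.0189 j7 -2.03
```

Request:
jog_arm(
  series=[
    [[0, 0, -0.15, 0, 0, 0, 22], [0, 0, -0.15, 0, 0, 0, 22], [0, 0, -0.15, 0, 0, 0, 22], [0, 0, 0, 0, 0, 0, 40], [0, 0, 0, 0, 0, 0, 40], [0, 0, 0, 0, 0, 0, 40], [0, 0, 0, 0, 0, 0, 40]],
  ],
)

```text
clock: 18.77
tool_pos: [0.5822, 0.11, 0.1137]
orientation: [0.146, -0.143, -0.691, 0.693]
wrist_force: [-0.5, -0.5, -0.3]
gripper_width: 0.0343
```

Run:
```python
from h import *
nut()
S=cam("side")
for a in (-.25,-.3,-.35,-.4): print(a,proj(S,(.5265+.06*np.cos(a),.1345+.06*np.sin(a),.14)))
cv2.imwrite("pics/z6.png",cv2.resize(S[0][130:230,215:315],None,fx=6,fy=6,interpolation=cv2.INTER_CUBIC)[:,:,::-1])
```

```text
t 18.77 ang -0.414 r mm 60.8 z 0.1137 toolaz-tang 0.003 Ftan -0.6 Frad -0.23 Fz -0.3 w 0.0343 j7 -2.04
-0.25 [292.66481039 181.20276387]
-0.3 [292.79305596 181.82135366]
-0.35 [292.85089186 182.44312763]
-0.4 [292.83760479 183.06656029]
```

View pics/z6.png

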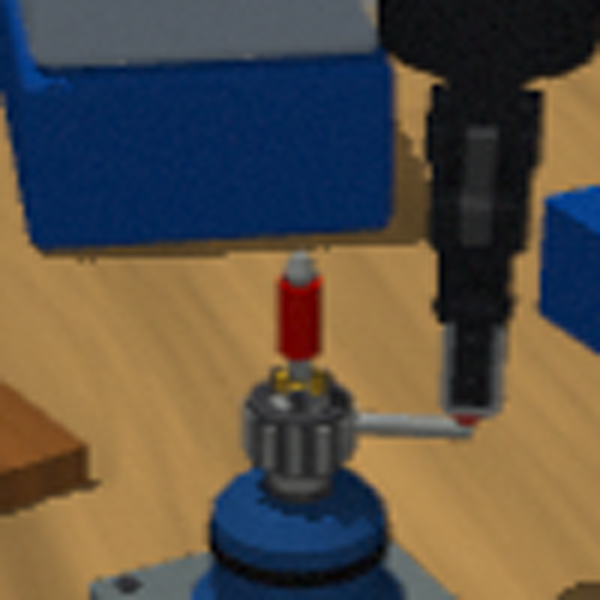

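The burr stands upright, the brass jaws have closed in on its shank, and the wrist force is about zero. I'll lift clear and check how far the lever sprang back.

Request:
jog_arm(
  series=[
    [[0, -0.5, 0, 0, 0, 0, 40], [0, -2, 0, 0, 0, 0, 40], [0, -3, 0, 0, 0, 0, 40], [0, -3, 0, 0, 0, 0, 40], [0, -3, 0, 0, 0, 0, 40], [0, -1, 0, 0, 0, 0, 40], [0, 0, 0, 0, 0, 0, 40], [0, 0, 0, 0, 0, 0, 40]],
  ],
)

```text
clock: 19.48
tool_pos: [0.5829, 0.1107, 0.2388]
orientation: [0.146, -0.143, -0.691, 0.693]
wrist_force: [-1.2, 0.6, -0.6]
gripper_width: 0.0341
```

Run:
```python
from h import *
nut()
S=cam("side")
for a in (-.15,-.2,-.25,-.3,-.35,-.4): print(a,proj(S,(.5265+.06*np.cos(a),.1345+.06*np.sin(a),.12)).round(2))
print(reds(S))
cv2.imwrite("pics/z7.png",cv2.resize(S[0][130:230,215:315],None,fx=6,fy=6,interpolation=cv2.INTER_CUBIC)[:,:,::-1])
```

```text
t 19.48 ang -0.4 r mm 61.2 z 0.2388 toolaz-tang -0.011 Ftan 0.11 Frad -1.36 Fz -0.6 w 0.0341 j7 -2.09
-0.15 [291.88 188.4 ]
-0.2 [292.14 189.02]
-0.25 [292.34 189.65]
-0.3 [292.46 190.29]
-0.35 [292.52 190.92]
-0.4 [292.51 191.56]
[([262, 177, 6, 13, 72], [264.5, 183.2]), ([291, 182, 5, 18, 73], [292.5, 190.4])]
```

View pics/z7.png

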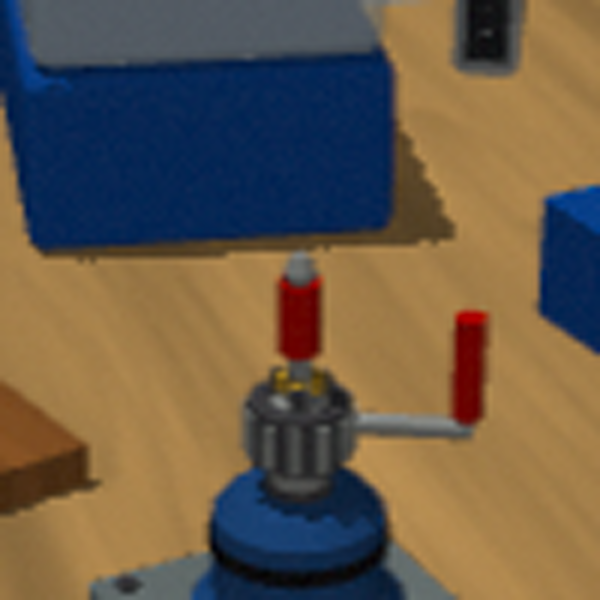

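The final picture shows the burr upright, with the jaws closed on its shank. The knob is at px (292.5,190.4), which is at most about 0.07 rad of spring-back, and the gripper is well clear. The squeeze left is about 0.24–0.30 rad past first bite, in the firm range. I'm handing in.

```bash
python3 -c "
from rig import ticket
print(ticket.close_job())"
```

```text
the job is handed in; nothing more can be done
None
```

The red burr is in the largest spindle with its shank home and the collet clamped, and I handed the job in at about 19.5 s of the 67 s allowed. No verdict came back, and I had no direct reading of the jaw force.

- **Seating:** I pushed the shank down until the force climbed steeply to 15 N, at the tool height expected for home. The picture after release agreed with that to about 1 mm.
- **Clamping:** The lever ran free at about 5 N, and the jaws began to bite after roughly 1.25 rad of swing. I stopped at about 9.3 N, some 4 N above the free pull. After a last small nudge the held reading was 8.5 N, which disagrees with the 10 N I expected; I put it down to noise and static friction.
- **Last check:** The burr stands upright with the jaws on its shank, and the lever sprang back by 0.07 rad at most. The gripper is clear and the wrist force is near zero. From the remaining squeeze angle I estimate about 60 N of grip, against the 40 N needed and the 120 N limit.
- **One mismatch:** The few newtons of drag from the rubber pads never showed in the wrist force on the way down.
- **Not rechecked:** I took no final picture of the rack or the other objects, but no move showed a contact with them.

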